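# Wind the grease feeder of a rotary table and work the grease round

## Robot

A 6-joint arm with a two-finger parallel gripper is mounted at the origin on the work surface. World frame = base frame: x ahead of the robot, y to its left, z up, the work surface at z = 0. Lengths are in m, angles in rad, forces in N, time in s.
With the tool pointing down it reaches from about 0.3 to 0.775 m from the base axis. Payload 14.6 kg.
Tool frame: the origin (TCP) lies at the very end of the fingers, on their centre line; the grasp point (between the pads) lies 19 mm behind it; z points along the fingers, x is the direction in which the jaws open and shut, and the axes are right-handed (so a half turn about z gives the same grasp; the last joint's range is limited). The gripper opens to 94 mm and grips with 3 to 60 N. Pads are 16 mm wide; open, the fingers measure 119 mm over their backs; the gripper's body (75 mm by 177 mm) begins 78 mm behind the grasp point.
Start: joints at [1.088, 0.3, 1.521, -0, 1.321, -0.067], TCP at [0.222, 0.503, 0.205] pointing down, gripper open.
Joint ranges: [-3.03, 3.03], [-0.79, 2.21], [0.23, 2.52], [-1.04, 4.18], [0, 3.07], [-2.55, 2.55]. Speed limits (rad/s): [2.22, 2.22, 2.57, 3.14, 3.14, 3.14].

## Interface

Orientations are given as [roll, pitch, yaw] about the fixed x, y, z axes, in that order (R = Rz(yaw) Ry(pitch) Rx(roll)).
In Python, from station import ctrl gives the robot as it stands.
- The arm moves only by the shell command python3 -m inch 'ROWS' [FORCE]. ROWS is JSON, one flat list of numbers, 7 for each row, row after row: the shift along the tool's x, y, z in cm, then the turn, a rotation vector about the tool's x, y, z in rad, then the opening, from 0 (shut) to 1 (fully open). In form: [tx, ty, tz, wx, wy, wz, claw, tx, ty, tz, wx, wy, wz, claw, ...]. A call has 1 to 20 rows; each row shifts and turns the commanded pose from where the row before left it, along the tool's axes as they then stand; what a row does not reach is not made up. A row lasts 1/8 s, in which the tool goes at most 62.5 mm and 10.7 degrees, less where a joint would pass 70% of its speed; a pose out of reach is approached as far as the arm can. A call is refused whole if a number of a shift passes 6.25 or a number of a turn 0.188, either way. A call with a gripper value outside its range is refused whole. The fingers move at their own pace and stop on an object; FORCE is the grip in N (left out, the last holds). Time passes only in rows, so rows that do not move let the fingers close. It gives the time, the measured TCP pose, the force and the opening at its end, in the units of the state.
- ctrl.get_obs(): the state, without advancing time (a new reading comes with each control period).
- ctrl.camera(name): name is "scene" or "side" or "wrist"; returns (picture, depth): 400x640x3 uint8, red, green, blue; 400x640 float32, m along the optical axis (not along the pixel's ray), 0 where there is no reading.
- ctrl.camera_params(name): a dict with "vertical_fov" (degrees; the focal length in pixels is half the picture's height over the tangent of half this angle, whatever the lens; pixels are square), "cx", "cy" (the principal point, pixels), "camera_from_world" (4x4, takes a point from world to camera coordinates); the wrist camera has in their place "mount" (4x4, takes a point from camera to tool coordinates, whose origin is the TCP and whose axes are the tool frame's). Camera axes: x right, y down, z forward; pixel columns grow to the right and rows downward; lengths in m; the calibration is good to about 2 mm. A picture is of the moment at which its call begins: read the wrist's pose just before it. camera_params takes no time and is no camera call.
- ctrl.hand_in(): hands the job in, once; it reports no verdict.
Trained networks look in the newest picture that a camera, given by its name, has taken for a name from the list of things; names that differ only in an ending like _2 or _b are one class to them, and where a whole thing is asked for, a point or a joint stands for the part that bears it (a point fixed in the world has none). Each returns a list of dicts, best first, with "score" (0 to 1); they miss things now and then, are a little off and sometimes report something else, mostly with a low value. They report only what shows in the picture. A call takes as long as a camera call. They do not tell look-alikes from the thing itself.
- ctrl.spot_in(camera, label): "bbox" ([centre column, centre row, width, height] in pixels, round what is visible of it).
- ctrl.place_of(camera, label): "centre" ([column, row] in pixels: a listed point, or the origin of a listed thing).
The state is a dict: "time_s": time; "qpos": joint angles; "joint_vel": joint speeds; "tau": joint torques, N m; "ee_pos": TCP position; "eef_rot": TCP orientation; "force": force on the tool from outside, world axes, zero at the start; "moment": the same for the moment, N m; "grip_width": finger opening in m.
Only numpy, scipy, OpenCV 4.12 (cv2) and the standard library are available. Lean on these libraries where they do the work, as an engineer would, in place of code of your own. Each camera call takes 0.05 s, during which the arm holds its last target. There are 200 camera calls.

## Task

First take the finished steel sleeve off the rotary table and stand it upright in the free half of the wooden tray. Then wind the butterfly key of the spring grease feeder clockwise (seen from above), regripping it as often as needed, until the rising pin beside it is level with the top of the fixed post next to it. Last, take the table's black handle and turn the plate clockwise through one full turn, to carry the grease round, so that the handle ends in line with the index block again, and let go. Do not shift or tip the small things that stand close round the machine or the bush in the tray.

Things in the scene. Friction and masses are not known exactly. Their poses are not given: they have to be found in the camera images.
- fixture: grey iron foot, fixed, carrying a rotary table and a grease feeder 150 mm apart; origin on the bench midway between their two upright axes; the rotary table's axis is at y = -75 mm in its frame (base 176 mm across, 48 mm high), the feeder's at y = +75 mm (aluminium cup 60 mm across, top 85 mm above the bench); overall about 200 x 345 mm
- plate (a joint): turn of the rotary table's plate (steel, 150 mm across, top 65 mm above the bench), rad; 0 at the start with the handle in line with the index block, grows clockwise seen from above; 6.28 is one full turn; it cannot go below -0.25 nor past 7.0 and stays where it is left
- plate_centre (a point): centre of the top of the plate, on its axis
- handle (a point): grip point in the black upright handle of the plate: a free-spinning cylinder 22 mm across, from 71 to 125 mm above the bench, 55 mm from the plate's axis; this point is on its axis, 108 mm above the bench
- index (a point): top of the small dark index block on the rim of the rotary table's base, 81 mm from the plate's axis, flush with the top of the plate
- key (a joint): turn of the feeder's key, rad; grows clockwise seen from above as the spring is wound; an inner brake holds it against the spring where it is left; the pin rises 6 mm per rad; the key starts between 0.2 and 1.1, the wanted place is 5.83, the end stop at 7.2
- key_grip (a point): grip point of the butterfly key: an upright steel blade 40 mm long, 10 mm thick, from 97 to 125 mm above the bench, on the feeder's upright axis; this point is on the axis, 113 mm above the bench; its x axis runs along the blade's length, its z up
- pin_top (a point): centre of the top of the rising bright steel pin (10 mm across), on a small block 65 mm outboard of the key's axis; 71 to 77 mm above the bench at the start
- post_top (a point): centre of the top of the fixed dark post (10 mm across), 26 mm beside the pin, 105 mm above the bench: the wanted height of the pin's top
- sleeve: finished steel sleeve, a plain tube 40 mm outside, 24 mm inside, 45 mm high, about 250 g, standing loose on the plate near its middle; origin at the centre of its underside
- tray: open wooden tray, fixed, 200 (x) x 130 (y) x 35 mm, walls and floor 6 mm; origin at the centre of its underside; it holds the flanged bush in one half of its x length, the other half is free
- flange: flanged steel bush standing in one half of the tray, its 52 mm flange down, hub 28 mm across, 34 mm high; not to be disturbed; origin at the centre of its underside
- oiler: slim clear plastic oil bottle with black cap, 34 mm across, 110 mm high, standing close to the feeder; not to be disturbed; origin at the centre of its underside
- stub: upright dark steel bar end, 38 mm across, 85 mm high, standing close to the feeder on its other side; not to be disturbed; origin at the centre of its underside
- vblock: small steel V-block, 40 x 40 mm, 46 mm high, close to the rotary table; not to be disturbed; origin at the centre of its underside
- drillblock: yellow block with drills standing in it, fixed, 130 x 90 mm, 111 mm high over the drills; origin at the centre of its underside
There are look-alikes about, which are no part of the job. What is shaped like the sleeve but purple is not meant.

How it is judged:
By the outcome, as a careful person would: the job done as asked, in the order asked, and still so for the second after the job is handed in, with the robot touching nothing.
It also fails if it takes over 72 s, if anything falls off the work surface, if the arm or the gripper's body presses on something with over 40 N, if the wrist force passes 120 N, or if a joint passes its speed limit or range.

## Working session

There is one attempt and no reset: what is moved stays moved. The work goes in short steps, Python scripts to look and compute and a shell command to move; the robot and the scene stay as the last step left them, time stands still between calls to the robot, and variables do not carry over. Pictures are saved under pics/ and viewed, about 8 in all and at most 12, crops included, and the job is handed in when it is done.

```bash
mkdir -p pics; ls
cat > h.py <<'E'
import numpy as np, cv2
from station import ctrl
from scipy.spatial.transform import Rotation as R
def cam(n):
    o=ctrl.get_obs(); im,d=ctrl.camera(n); p=ctrl.camera_params(n)
    if n=='wrist':
        T=np.eye(4);T[:3,:3]=R.from_euler('xyz',o['eef_rot']).as_matrix();T[:3,3]=o['ee_pos']
        W=T@np.array(p['mount'])
    else: W=np.linalg.inv(np.array(p['camera_from_world']))
    f=im.shape[0]/2/np.tan(np.radians(p['vertical_fov'])/2)
    return dict(im=im,d=d,W=W,f=f,cx=p['cx'],cy=p['cy'])
def ray(c,px):
    v=np.array([(px[0]-c['cx'])/c['f'],(px[1]-c['cy'])/c['f'],1]); return c['W'][:3,3],c['W'][:3,:3]@v
def at_z(c,px,z):
    o,v=ray(c,px); return o+v*(z-o[2])/v[2]
def cloud(c):
    h,w=c['d'].shape; u,v=np.meshgrid(np.arange(w),np.arange(h)); d=c['d']
    P=np.stack([(u-c['cx'])/c['f']*d,(v-c['cy'])/c['f']*d,d],-1)
    P=P@c['W'][:3,:3].T+c['W'][:3,3]; P[d==0]=np.nan; return P
def save(c,name,crop=None,s=1):
    im=c['im']
    if crop: im=im[crop[1]:crop[3],crop[0]:crop[2]]
    if s!=1: im=cv2.resize(im,None,fx=s,fy=s,interpolation=cv2.INTER_CUBIC)
    cv2.imwrite('pics/'+name,im[:,:,::-1])
def proj(c,P):
    q=np.linalg.inv(c['W'])@np.append(P,1); return q[:2]/q[2]*c['f']+[c['cx'],c['cy']]
E
python3 - <<'E'
from h import *
o=ctrl.get_obs(); print(o)
for n in ['scene','side']:
    c=cam(n); save(c,n+'1.png'); P=cloud(c); print(n,c['W'][:3,3].round(3),c['f'],c['cx'],c['cy'])
    for l in ['plate_centre','handle','index','key_grip','pin_top','post_top','sleeve','tray','flange','oiler','stub','vblock','drillblock','fixture']:
        for r in ctrl.place_of(n,l)[:3]:
            u,v=np.array(r['centre']).round().astype(int)
            print(l,round(r['score'],2),u,v,P[min(max(v,0),399),min(max(u,0),639)].round(3))
E
```

```text
pics
{'time_s': 0.0, 'qpos': array([ 1.08838637e+00,  3.00500374e-01,  1.52159273e+00, -3.16007533e-05,
        1.32068761e+00, -6.66078977e-02]), 'joint_vel': array([-2.01134717e-03, -1.45336136e-03, -9.41559264e-05,  4.48947198e-05,
        5.76842887e-04,  2.13012121e-03]), 'tau': array([ 9.89404543e-04, -5.31797469e+01, -3.52739453e+01,  7.08928448e-02,
        2.43160373e-02, -1.15025359e-04]), 'ee_pos': array([0.22204877, 0.50289371, 0.20486534]), 'eef_rot': array([-3.14154412e+00,  1.18746217e-03,  1.15500213e+00]), 'force': array([1.31403955, 0.18583991, 0.69555936]), 'moment': array([ 0.06361694, -0.00076206, -0.0422764 ]), 'grip_width': 0.09404324888520041}
scene [ 1.077 -0.613  0.935] 422.16048867852504 321.4633820755541 194.52450137492502
plate_centre 0.86 325 205 [ 0.635 -0.054  0.094]
handle 0.71 346 189 [0.661 0.001 0.126]
handle 0.65 356 203 [0.681 0.024 0.065]
index 0.78 353 204 [0.677 0.016 0.063]
key_grip 0.6 322 156 [0.528 0.068 0.117]
pin_top 0.54 314 146 [0.4   0.185 0.001]
post_top 0.55 322 138 [ 0.394  0.235 -0.001]
sleeve 0.8 323 208 [ 0.632 -0.058  0.083]
sl
[... 690 characters left out ...]
[0.506 0.068 0.116]
pin_top 0.52 248 188 [ 0.481  0.274 -0.001]
post_top 0.95 253 178 [0.473 0.13  0.103]
post_top 0.69 271 238 [ 0.479 -0.039  0.015]
post_top 0.2 323 211 [ 0.607 -0.063  0.084]
sleeve 0.8 324 216 [ 0.609 -0.065  0.071]
sleeve 0.76 311 288 [ 0.516 -0.247  0.015]
sleeve 0.7 391 221 [ 0.803 -0.059  0.016]
tray 0.68 309 352 [ 0.462 -0.4    0.005]
tray 0.51 323 217 [ 0.606 -0.066  0.069]
flange 0.75 331 339 [ 0.506 -0.395  0.018]
oiler 0.67 288 203 [0.569 0.126 0.011]
stub 0.83 269 240 [ 0.474 -0.04   0.011]
vblock 0.58 324 208 [ 0.608 -0.067  0.095]
drillblock 0.68 247 172 [0.493 0.349 0.019]
fixture 0.7 268 238 [ 0.471 -0.042  0.019]
fixture 0.69 294 226 [ 0.535 -0.053  0.049]
```

View pics/scene1.png

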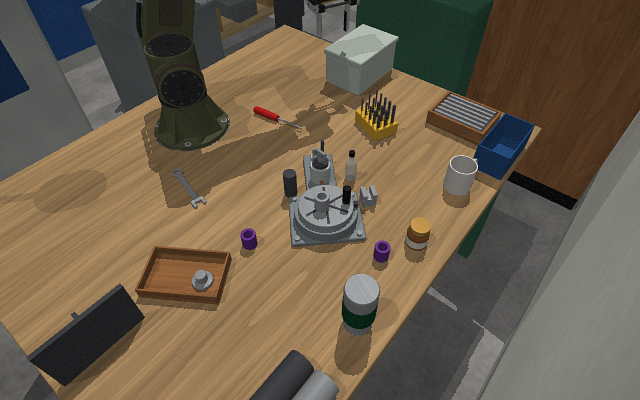

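View pics/side1.png

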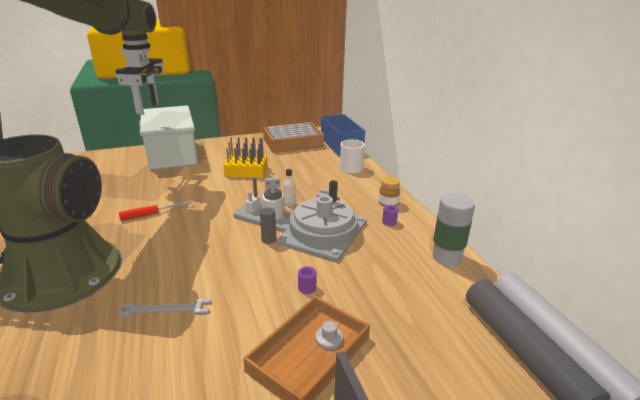

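The sleeve candidates in the scene picture are the steel tube on the plate at (323,208), which is the one wanted, and two purple tubes at (249,239) and (382,250), which are not. The bush is in the +x half of the tray, so the -x half is free. Next I'll go above the machine for a close look.

```bash
python3 -m inch '[-3,4.4,-1.2,0,0,0,1,-3,4.4,-1.2,0,0,0,1,-3,4.4,-1.2,0,0,0,1,-3,4.4,-1.2,0,0,0,1,-3,4.4,-1.2,0,0,0,1,-3,4.4,-1.2,0,0,0,1,-3,4.4,-1.2,0,0,0,1,-3,4.4,-1.2,0,0,0,1,-3,4.4,-1.2,0,0,0,1,-3,4.4,-1.2,0,0,0,1,-3,4.4,-1.2,0,0,0,1,-3,4.4,-1.2,0,0,0,1,0,0,0,0,0,0,1,0,0,0,0,0,0,1]'
cat > look.py <<'E'
import sys
from h import *
c=cam('wrist'); P=cloud(c); o=ctrl.get_obs(); print(o['qpos'].round(2),o['ee_pos'].round(4),o['eef_rot'].round(3),c['W'][:3,3].round(3)); save(c,sys.argv[1])
np.save('P.npy',P)
H=dict(plate_centre=.065,handle=.108,index=.065,key_grip=.113,pin_top=.074,post_top=.105,sleeve=.065,tray=0,flange=0,oiler=0,stub=0,vblock=0)
for l in sys.argv[2:]:
    for r in ctrl.place_of('wrist',l)[:2]:
        u,v=np.array(r['centre']); print(l,round(r['score'],2),int(u),int(v),'cloud',P[min(int(v),399),min(int(u),639)].round(3),'atz',at_z(c,(u,v),H[l]).round(4))
E
python3 look.py w1.png plate_centre handle index key_grip pin_top post_top sleeve oiler stub vblock
```

```text
time_s: 3.25
ee_pos: [0.5595, -0.0392, 0.3491]
eef_rot: [-3.141, 0.0, 1.155]
force: [0.4, -0.3, -0.2]
grip_width: 0.0941
[-0.13  0.26  1.24  0.    1.64 -1.29] [ 0.5594 -0.0387  0.3493] [-3.141 -0.     1.156] [ 0.485 -0.005  0.529]
plate_centre 0.58 345 200 cloud [ 0.608 -0.028  0.11 ] atz [ 0.6228 -0.03    0.065 ]
handle 0.87 385 222 cloud [0.649 0.007 0.125] atz [0.6564 0.0074 0.108 ]
index 0.83 397 215 cloud [0.67  0.027 0.066] atz [0.6718 0.0274 0.065 ]
key_grip 0.97 396 92 cloud [0.512 0.072 0.125] atz [0.5135 0.0743 0.113 ]
key_grip 0.27 342 197 cloud [ 0.603 -0.03   0.109] atz [ 0.6026 -0.029   0.113 ]
pin_top 0.59 403 34 cloud [0.458 0.111 0.077] atz [0.4583 0.112  0.074 ]
pin_top 0.17 386 222 cloud [0.649 0.008 0.126] atz [0.6707 0.0094 0.074 ]
post_top 0.74 429 36 cloud [0.473 0.129 0.106] atz [0.4734 0.1298 0.105 ]
post_top 0.49 83 190 cloud [ 0.462 -0.395  0.006] atz [ 0.4668 -0.3216  0.105 ]
sleeve 0.82 196 173 cloud [ 0.507 -0.207  0.045] atz [ 0.5062 -0.199   0.065 ]
sleeve 0.78 333 196 cloud [ 0.597 -0.04   0.11 ] atz [ 0.6096 -0.0427  0.065 ]
oiler 0.77 441 116 cloud [0.569 0.128 0.056] atz [0.5792 0.1445 0.    ]
oiler 0.51 311 96 cloud [ 0.478 -0.016  0.086] atz [ 0.4782 -0.0181  0.    ]
stub 0.9 311 96 cloud [ 0.478 -0.016  0.086] atz [ 0.4772 -0.0175  0.    ]
vblock 0.89 434 180 cloud [0.65  0.094 0.046] atz [0.6673 0.1044 0.    ]
```

View pics/w1.png

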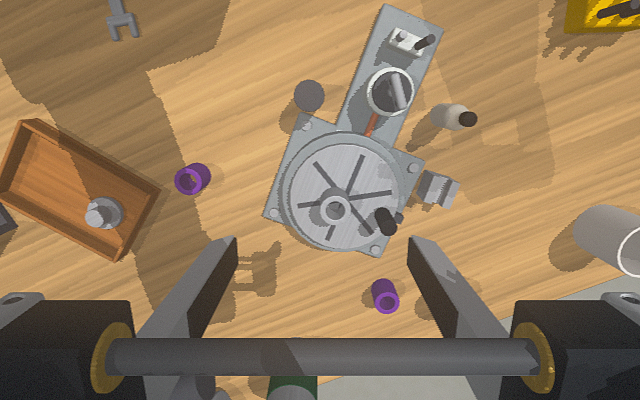

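```bash
cat > fit.py <<'E'
from h import *
from scipy.optimize import least_squares
P=np.load('P.npy').reshape(-1,3); P=P[~np.isnan(P).any(1)]
def blob(c,r,z0,z1,n=''):
    m=(np.hypot(P[:,0]-c[0],P[:,1]-c[1])<r)&(P[:,2]>z0)&(P[:,2]<z1); q=P[m]
    if len(q)<3: print(n,len(q));return
    (x,y),rr=cv2.minEnclosingCircle(q[:,:2].astype(np.float32)); 
    w=cv2.minAreaRect(q[:,:2].astype(np.float32))
    print(n,len(q),'mean',q.mean(0).round(4),'circ',round(x,4),round(y,4),round(rr,4),'rect',np.round(w[0],4),np.round(w[1],4),round(w[2],1))
blob((.6,-.035),.05,.104,.116,'sleeve')
blob((.649,.007),.03,.12,.13,'handle')
blob((.513,.072),.04,.12,.13,'key')
blob((.458,.111),.012,.068,.085,'pin')
blob((.473,.129),.015,.10,.11,'post')
blob((.478,-.017),.03,.08,.09,'stub')
blob((.57,.13),.04,.03,.12,'oiler')
blob((.65,.094),.04,.04,.05,'vblock')
blob((.607,-.04),.082,.062,.068,'plate')
E
python3 fit.py
```

```text
sleeve 530 mean [ 0.6143 -0.044   0.11  ] circ 0.6152 -0.0441 0.0199 rect [ 0.6149 -0.0438] [0.039  0.0379] 64.5
handle 248 mean [0.6563 0.0081 0.1252] circ 0.657 0.0083 0.0108 rect [0.657  0.0084] [0.0208 0.0206] 64.5
key 354 mean [0.5123 0.0747 0.1251] circ 0.5127 0.075 0.02 rect [0.5128 0.0753] [0.0105 0.0398] 85.2
pin 72 mean [0.4579 0.1113 0.0753] circ 0.4584 0.1116 0.0047 rect [0.4579 0.1117] [0.0092 0.0089] 25.8
post 87 mean [0.476  0.1298 0.1053] circ 0.4765 0.1304 0.0054 rect [0.4761 0.1302] [0.01   0.0095] 61.5
stub 783 mean [ 0.4763 -0.0182  0.0858] circ 0.4761 -0.0185 0.0189 rect [ 0.4766 -0.0184] [0.0363 0.036 ] 66.3
oiler 875 mean [0.5724 0.1371 0.078 ] circ 0.5758 0.1424 0.017 rect [0.5746 0.1404] [0.029  0.0337] 60.0
vblock 522 mean [0.668  0.0979 0.0459] circ 0.6706 0.0985 0.028 rect [0.6713 0.0983] [0.0411 0.0402] 49.3
plate 7451 mean [ 0.6114 -0.0306  0.0657] circ 0.6188 -0.0306 0.075 rect [ 0.6151 -0.0333] [0.1398 0.1483] 38.4
```

The wrist picture shows the steel sleeve at (335,210), the handle at (385,222), the key at (396,92), and the pin and post at (403,37) and (429,40). The fits agree: the fixture's yaw is 45°, and the plate axis is near (0.619,-0.031). Next is the tray pose.

Run:
```python
from h import *
Ps=[np.load('P.npy').reshape(-1,3)]
for n in ['scene','side']:
    Ps.append(cloud(cam(n)).reshape(-1,3))
for P in Ps:
    P=P[~np.isnan(P).any(1)]
    q=P[(abs(P[:,0]-.47)<.16)&(abs(P[:,1]+.40)<.15)&(P[:,2]>.031)&(P[:,2]<.038)]
    # keep rim only : remove bush
    q=q[np.hypot(q[:,0]-.51,q[:,1]+.39)>.02]
    if len(q)>5:
        print(len(q),cv2.minAreaRect(q[:,:2].astype(np.float32)),q[:,:2].min(0),q[:,:2].max(0))
    b=P[(np.hypot(P[:,0]-.51,P[:,1]+.39)<.045)&(P[:,2]>.036)&(P[:,2]<.05)]; print('bush',b.mean(0),len(b))
```

```text
2118 ((0.4757622182369232, -0.4168091416358948), (0.2008122056722641, 0.18153095245361328), 33.39472198486328) [ 0.34519761 -0.52924687] [ 0.57995344 -0.28824062]
bush [ 0.50804737 -0.38221924  0.03995218] 321
647 ((0.48050031065940857, -0.42270833253860474), (0.20221289992332458, 0.1967831552028656), 34.44435501098633) [ 0.34579688 -0.54943953] [ 0.57920502 -0.29015833]
bush [ 0.51007182 -0.38499638  0.03977722] 99
1143 ((0.4618213474750519, -0.3996725082397461), (0.2020547091960907, 0.1312943994998932), 33.183074951171875) [ 0.34354692 -0.50758138] [ 0.57916739 -0.29052224]
bush [ 0.50552827 -0.38552463  0.03947883] 153
```

```bash
python3 -m inch '[0,0,0,0,0,0.184,1,0,0,0,0,0,0.184,1,0,0,0,0,0,0.184,1,0,0,0,0,0,0.184,1,0,0,0,0,0,0.184,1,0,0,0,0,0,0.184,1,0,0,0,0,0,0.184,1,0,0,0,0,0,0.184,1,0,0,0,0,0,0.184,1,0,0,0,0,0,0.184,0.64,0,0,0,0,0,0,0.64]'; python3 look.py w2.png sleeve; python3 fit.py
```

```text
time_s: 5.28
ee_pos: [0.5598, -0.0395, 0.3494]
eef_rot: [-3.142, 0.0, -0.684]
force: [-0.9, -0.1, -0.3]
grip_width: 0.0772
[-0.14  0.26  1.24 -0.    1.64  0.55] [ 0.5598 -0.0395  0.3494] [ 3.142  0.    -0.681] [0.611 0.025 0.529]
sleeve 0.91 460 36 cloud [ 0.792 -0.027  0.045] atz [ 0.7851 -0.0257  0.065 ]
sleeve 0.59 357 133 cloud [ 0.617 -0.032  0.112] atz [ 0.6182 -0.039   0.065 ]
sleeve 586 mean [ 0.6157 -0.0445  0.1103] circ 0.6156 -0.045 0.0199 rect [ 0.6157 -0.0446] [0.0389 0.0391] 54.3
handle 322 mean [0.6575 0.0076 0.1256] circ 0.6576 0.0075 0.0108 rect [0.6576 0.0076] [0.0206 0.0206] 5.0
key 325 mean [0.514  0.0741 0.1252] circ 0.5132 0.0745 0.02 rect [0.5132 0.0745] [0.0101 0.0397] 84.5
pin 65 mean [0.4589 0.1107 0.0751] circ 0.4584 0.1108 0.0048 rect [0.4585 0.1107] [0.0089 0.0091] 51.3
post 76 mean [0.4768 0.1293 0.1052] circ 0.4764 0.1295 0.0054 rect [0.4767 0.1299] [0.009  0.0107] 50.6
stub 645 mean [ 0.4775 -0.0189  0.0857] circ 0.4768 -0.019 0.019 rect [ 0.4769 -0.019 ] [0.0369 0.0368] 45.5
oiler 880 mean [0.5782 0.1362 0.0804] circ 0.5765 0.1416 0.017 rect [0.5774 0.139 ] [0.0333 0.028 ] 18.3
vblock 671 mean [0.6692 0.0972 0.0464] circ 0.671 0.0973 0.0274 rect [0.6714 0.0971] [0.0401 0.039 ] 50.5
plate 8824 mean [ 0.6166 -0.0309  0.0658] circ 0.6186 -0.0318 0.0747 rect [ 0.6173 -0.0339] [0.1406 0.1478] 49.8
```

```bash
python3 -m inch '[2.32,-1.55,1,0,0,0,0.64,2.32,-1.55,1,0,0,0,0.64,0,0,5,0,0,0,0.64,0,0,5,0,0,0,0.64,0,0,4,0,0,0,0.64,0,0,3.5,0,0,0,0.64,0,0,3,0,0,0,0.64,0,0,2,0,0,0,0.64,0,0,1.5,0,0,0,0.64,0,0,1,0,0,0,0.64,0,0,0.5,0,0,0,0.64,0,0,0,0,0,0,0.64,0,0,0,0,0,0,0.3,0,0,0,0,0,0,0.3,0,0,0,0,0,0,0.3,0,0,0,0,0,0,0.3]' 25
```

```text
time_s: 7.38
ee_pos: [0.6156, -0.0449, 0.0749]
eef_rot: [-3.141, -0.001, -0.685]
force: [0.9, -0.3, 3.7]
grip_width: 0.0402
```

```bash
python3 -m inch '[0,0,-1,0,0,0,0.3,0,0,-3,0,0,0,0.3,0,0,-4,0,0,0,0.3,0,0,-4,0,0,0,0.3,0.45,2.1,0,0,0,0,0.3,0.89,4.2,0,0,0,0,0.3,0.89,4.2,0,0,0,0,0.3,0.89,4.2,0,0,0,0,0.3,0.89,4.2,0,0,0,0,0.3,0.89,4.2,0,0,0,0,0.3,0.89,4.2,0,0,0,0,0.3,0.89,4.2,0,0,0,0,0.3,0.89,4.2,0,0,0,0,0.3,0.89,4.2,0,0,0,0,0.3,0.44,2.1,0,0,0,0,0.3,0,0,0,0,0,0,0.3,0,0,0,0,0,0,0.3]'
python3 - <<'E'
from h import *
c=cam('wrist'); save(c,'w3.png')
for n in ['scene']:
    P=cloud(cam(n)).reshape(-1,3); P=P[~np.isnan(P).any(1)]
    q=P[(abs(P[:,0]-.5)<.3)&(P[:,1]<-.42)&(P[:,2]>.06)&(P[:,2]<.14)]
    h,xe,ye=np.histogram2d(q[:,0],q[:,1],bins=[6,5],range=[[.3,.6],[-.72,-.42]]); print(h.astype(int))
o=ctrl.get_obs(); print(o['ee_pos'],o['grip_width'])
E
```

```text
time_s: 9.5
ee_pos: [0.4188, -0.4255, 0.1941]
eef_rot: [-3.141, 0.001, -0.684]
force: [-0.2, 0.9, -2.8]
grip_width: 0.0403
[[  0   0   0   0   0]
 [  0  25   0   0   0]
 [  0   8   0   0   0]
 [888 796 711 130   0]
 [  0   0   0   0   0]
 [  0   0   0   0   0]]
[ 0.41908354 -0.42540135  0.19440507] 0.04006371289006819
```

View pics/w3.png

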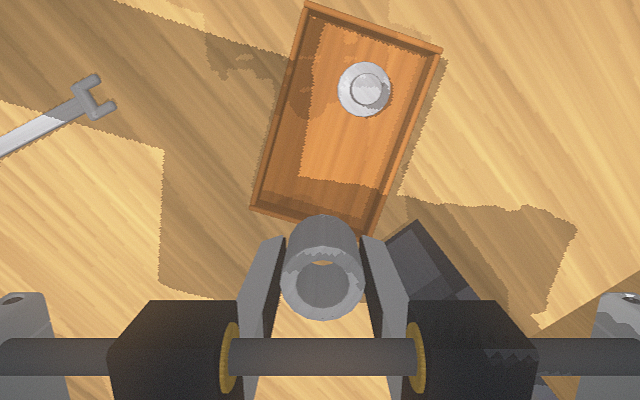

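The picture shows the sleeve in the jaws at (322,265), the bush far off at (365,88), and a dark slab at lower right (420,260). I'll turn the jaws away from the slab before going down.

```bash
python3 -m inch '[-0.69,-0.52,0,0,0,0,0.3,0,0,0,0,0,-0.187,0.3,0,0,0,0,0,-0.187,0.3,0,0,0,0,0,-0.187,0.3,0,0,0,0,0,-0.187,0.3,0,0,0,0,0,-0.187,0.3,0,0,0,0,0,-0.187,0.3,0,0,0,0,0,0,0.3]'
python3 - <<'E'
from h import *
o=ctrl.get_obs(); p=o['ee_pos']; print(p,o['eef_rot'])
y=o['eef_rot'][2]
for n in ['scene','side']:
    P=cloud(cam(n)).reshape(-1,3); P=P[~np.isnan(P).any(1)]
    q=P[(np.hypot(P[:,0]-p[0],P[:,1]-p[1])<.16)&(P[:,2]>.08)&(P[:,2]<.17)&(P[:,1]<-.46)]
    if len(q):
        a=(q[:,0]-p[0])*np.cos(y)+(q[:,1]-p[1])*np.sin(y); b=(q[:,0]-p[0])*np.sin(y)-(q[:,1]-p[1])*np.cos(y)
        print(n,len(q),'along',a.min(),a.max(),'across',b.min(),b.max(),'z',q[:,2].max())
E
```

```text
time_s: 10.6
ee_pos: [0.4166, -0.4173, 0.1946]
eef_rot: [3.142, -0.0, 0.437]
force: [0.7, -0.9, -1.8]
grip_width: 0.0402
[ 0.41662683 -0.41726367  0.19455164] [ 3.14156442e+00 -5.86469428e-05  4.36524663e-01]
scene 489 along -0.02794285581823614 0.0033389345921500113 across 0.1185820856851574 0.15925501508630907 z 0.1486473364275056
side 584 along -0.027862256692767186 0.0004434049223134423 across 0.11999174752368691 0.15856647829273296 z 0.14852490798324597
```

```bash
python3 -m inch '[0,0,3,0,0,0,0.3,0,0,4,0,0,0,0.3,0,0,4,0,0,0,0.3,0,0,3,0,0,0,0.3,0,0,2,0,0,0,0.3,0,0,1,0,0,0,0.3,0,0,0.4,0,0,0,0.3,0,0,0.3,0,0,0,0.3,0,0,0,0,0,0,0.3]'
```

```text
time_s: 11.82
ee_pos: [0.4166, -0.4182, 0.0179]
eef_rot: [3.141, -0.0, 0.437]
force: [-0.2, -0.1, -3.0]
grip_width: 0.04
```

```bash
python3 -m inch '[0,0,0.1,0,0,0,0.3,0,0,0.1,0,0,0,0.3,0,0,0,0,0,0,0.3]'; python3 -m inch '[0,0,0,0,0,0,0.52,0,0,0,0,0,0,0.52,0,0,-0.5,0,0,0,0.52,0,0,-2,0,0,0,0.52,0,0,-4,0,0,0,0.52,0,0,-5,0,0,0,0.52,0,0,-5,0,0,0,0.52]'
```

```text
time_s: 12.2
ee_pos: [0.4166, -0.4181, 0.0159]
eef_rot: [3.141, -0.0, 0.437]
force: [-2.6, 1.3, 2.6]
grip_width: 0.0403
time_s: 13.08
ee_pos: [0.4164, -0.4179, 0.1837]
eef_rot: [3.14, -0.0, 0.437]
force: [0.1, -1.0, -0.8]
grip_width: 0.0492
```

```bash
python3 -m inch '[1.5,-2,-3,0,0,0,0.7,2.96,-4.05,-2,0,0,0,0.7,2.96,-4.05,0,0,0,0,0.7,2.96,-4.05,0,0,0,0,0.7,2.96,-4.05,0,0,0,0,0.7,2.96,-4.05,0,0,0,0,0.7,2.96,-4.05,0,0,0,0,0.7,2.96,-4.05,0,0,0,0,0.7,2.96,-4.05,0,0,0,0,0.7,2.96,-4.05,0,0,0,0,0.7,1.5,-2,0,0,0,0,0.7,0,0,0,0,0,-0.174,0.7,0,0,0,0,0,-0.174,0.7,0,0,0,0,0,-0.174,0.7,0,0,0,0,0,-0.174,0.7,0,0,0,0,0,-0.174,0.7,0,0,0,0,0,-0.174,0.7,0,0,0,0,0,0,0.7]'; python3 look.py w4.png key_grip pin_top post_top; python3 fit.py
python3 - <<'E'
from h import *
c=cam('side'); save(c,'side2.png',(220,130,420,400),2)
P=cloud(c).reshape(-1,3);P=P[~np.isnan(P).any(1)]
q=P[(np.hypot(P[:,0]-.417,P[:,1]+.417)<.035)&(P[:,2]>.045)]; print('sleeve in tray',len(q),q.mean(0),q[:,2].max(),cv2.minEnclosingCircle(q[:,:2].astype(np.float32)))
E
```

```text
time_s: 15.32
ee_pos: [0.5138, 0.074, 0.2317]
eef_rot: [3.14, -0.0, 1.48]
force: [0.3, -0.2, -0.8]
grip_width: 0.0659
[ 0.07  0.21  1.57 -0.    1.36 -1.4 ] [0.5138 0.0739 0.2315] [ 3.14  -0.     1.477] [0.432 0.083 0.412]
key_grip 0.7 320 194 cloud [0.51  0.074 0.125] atz [0.5141 0.074  0.113 ]
pin_top 0.46 355 123 cloud [0.458 0.112 0.076] atz [0.4587 0.1118 0.074 ]
post_top 0.88 381 144 cloud [0.476 0.13  0.105] atz [0.4758 0.1304 0.105 ]
post_top 0.25 243 145 cloud [ 0.471 -0.     0.056] atz [0.4667 0.0111 0.105 ]
sleeve 0
handle 45 mean [0.6479 0.0097 0.1221] circ 0.6496 0.0094 0.0074 rect [0.6481 0.0095] [0.0146 0.003 ] 85.8
key 535 mean [0.5117 0.0753 0.1251] circ 0.5125 0.0753 0.0199 rect [0.5125 0.0753] [0.0095 0.0397] 84.6
pin 95 mean [0.4573 0.1118 0.0756] circ 0.4581 0.1118 0.0047 rect [0.4575 0.1118] [0.0089 0.0092] 86.7
post 119 mean [0.4758 0.1302 0.1055] circ 0.4765 0.1305 0.0052 rect [0.476  0.1305] [0.0099 0.0096] 40.6
stub 1301 mean [ 0.4757 -0.0174  0.0856] circ 0.4762 -0.0182 0.0191 rect [ 0.4762 -0.0179] [0.0373 0.037 ] 8.4
oiler 868 mean [0.5666 0.1399 0.0647] circ 0.5748 0.1423 0.0168 rect [0.5716 0.1417] [0.0251 0.0329] 10.4
vblock 708 mean [0.6675 0.0982 0.0459] circ 0.6713 0.0985 0.028 rect [0.6709 0.0987] [0.0413 0.0401] 50.3
plate 7713 mean [ 0.6008 -0.0292  0.0657] circ 0.6153 -0.0315 0.0746 rect [ 0.6126 -0.0307] [0.1419 0.1397] 60.5
sleeve in tray 287 [ 0.41630154 -0.42228738  0.04985172] 0.05440357407897478 ((0.41676002740859985, -0.4203042984008789), 0.020863723009824753)
```

View pics/w4.png

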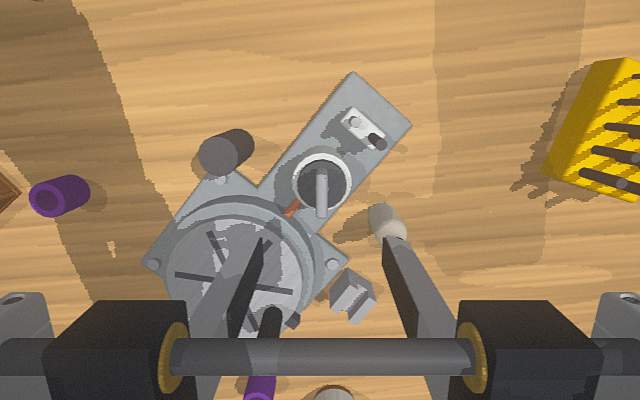

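View pics/side2.png

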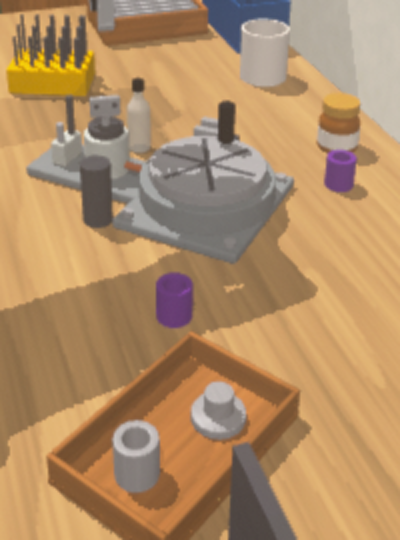

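The sleeve stands upright in the free half of the tray, at (135,455) in the crop, and the bush is untouched. In the wrist picture the key blade is at (321,193), square to the jaws. I'll go down on it next.

```bash
python3 -m inch '[0.1,0.05,3,0,0,0,0.6,0,0,4,0,0,0,0.6,0,0,3,0,0,0,0.6,0,0,2,0,0,0,0.6,0,0,1,0,0,0,0.6,0,0,0.5,0,0,0,0.6,0,0,0,0,0,0,0.6,0,0,0,0,0,0,0,0,0,0,0,0,0,0,0,0,0,0,0,0,0,0,0,0,0,0,0,0,0,0,0,0,0,0,0]' 50; python3 -m inch '[0,0,0,0,0,0.1,0,0,0,0,0,0,0.1,0,0,0,0,0,0,0.1,0,0,0,0,0,0,0,0]'; python3 -c "
from h import *
print(ctrl.get_obs()['moment'],ctrl.get_obs()['qpos'].round(2))"
```

```text
time_s: 17.08
ee_pos: [0.5143, 0.0737, 0.0954]
eef_rot: [-3.141, 0.003, 1.481]
force: [-2.4, -25.9, 4.9]
grip_width: 0.0102
time_s: 17.58
ee_pos: [0.5142, 0.0731, 0.0955]
eef_rot: [3.141, 0.003, 1.179]
force: [-3.2, -14.8, 2.3]
grip_width: 0.0098
[-2.73010914  0.46288808 -0.07632518] [ 0.07  0.35  1.72 -0.    1.06 -1.11]
```

```bash
python3 -m inch '[-0.1,0,0,0,0,0,0,0,0,0,0,0,0,0]'; python3 -m inch '[0,0,0,0,0,0.16,0,0,0,0,0,0,0.16,0,0,0,0,0,0,0.16,0,0,0,0,0,0,0.16,0,0,0,0,0,0,0.16,0,0,0,0,0,0,0,0]'; python3 -c "
from h import *
print(ctrl.get_obs()['moment'],ctrl.get_obs()['qpos'].round(2))"
```

```text
time_s: 17.82
ee_pos: [0.5141, 0.073, 0.0955]
eef_rot: [3.141, 0.001, 1.181]
force: [1.1, -6.9, -0.3]
grip_width: 0.0098
time_s: 18.58
ee_pos: [0.5137, 0.0726, 0.0955]
eef_rot: [3.14, 0.002, 0.378]
force: [-3.7, -11.3, 3.0]
grip_width: 0.0093
[-2.20773029  0.7202718  -0.08092049] [ 0.07  0.35  1.73 -0.    1.06 -0.31]
```

```bash
cat > pin.py <<'E'
from h import *
for n in ['wrist','side']:
    P=cloud(cam(n)).reshape(-1,3); P=P[~np.isnan(P).any(1)]
    for l,c in (('pin',(.4578,.1116)),('post',(.4762,.1303))):
        q=P[(np.hypot(P[:,0]-c[0],P[:,1]-c[1])<.007)&(P[:,2]>.06)&(P[:,2]<.13)]
        if len(q):
            t=q[q[:,2]>q[:,2].max()-.003]; print(n,l,len(q),'max',q[:,2].max().round(4),'med top',np.median(t[:,2]).round(4),len(t))
o=ctrl.get_obs(); print(o['time_s'],o['force'].round(1),o['moment'].round(2),o['eef_rot'].round(3),o['ee_pos'].round(4))
E
python3 pin.py
```

```text
wrist pin 371 max 0.0845 med top 0.0826 235
wrist post 474 max 0.1081 med top 0.106 305
side pin 19 max 0.0815 med top 0.0805 6
side post 33 max 0.106 med top 0.1047 6
18.675 [ -2.5 -12.2   4.7] [-2.21  0.68 -0.12] [3.14e+00 2.00e-03 3.80e-01] [0.5137 0.0725 0.0955]
```

```bash
python3 -m inch '[-0.02,0.05,0,0,0,0.17,0,0,0,0,0,0,0.17,0,0,0,0,0,0,0.17,0,0,0,0,0,0,0.17,0,0,0,0,0,0,0.17,0,0,0,0,0,0,0.17,0,0,0,0,0,0,0.17,0,0,0,0,0,0,0.17,0,0,0,0,0,0,0.17,0,0,0,0,0,0,0,0]';python3 pin.py
```

```text
time_s: 19.92
ee_pos: [0.5125, 0.0729, 0.0954]
eef_rot: [3.138, 0.001, -1.152]
force: [-13.4, -3.5, 9.2]
grip_width: 0.01
wrist pin 483 max 0.093 med top 0.0916 97
wrist post 912 max 0.1076 med top 0.1059 265
side pin 30 max 0.0916 med top 0.0902 4
side post 34 max 0.1063 med top 0.1052 5
20.025 [-12.9  -5.3   9.8] [-0.96  2.45 -0.1 ] [ 3.138e+00  1.000e-03 -1.149e+00] [0.5125 0.0729 0.0954]
```

```bash
python3 -m inch '[0,0,0,0,0,0,0.6,0,0,0,0,0,0,0.6,0,0.15,0,0,0,0,0.6,0,0,0,0,0,-0.185,0.6,0,0,0,0,0,-0.185,0.6,0,0,0,0,0,-0.185,0.6,0,0,0,0,0,-0.185,0.6,0,0,0,0,0,-0.185,0.6,0,0,0,0,0,-0.185,0.6,0,0,0,0,0,-0.185,0.6,0,0,0,0,0,-0.185,0.6,0,0,0,0,0,-0.185,0.6,0,0,0,0,0,-0.185,0.6,0,0,0,0,0,-0.185,0.6,0,0,0,0,0,-0.185,0.6,0,0,0,0,0,-0.185,0.6,0,0,0,0,0,-0.185,0.6,0,0,0,0,0,-0.185,0.6,0,0,0,0,0,-0.185,0.6,0,0,0,0,0,-0.185,0.6]'; python3 -m inch '[0,0,0,0,0,0,0.6,0,0,0,0,0,0,0,0,0,0,0,0,0,0,0,0,0,0,0,0,0,0,0,0,0,0,0,0,0,0,0,0,0,0,0]';python3 pin.py
```

```text
time_s: 22.52
ee_pos: [0.5126, 0.0728, 0.0954]
eef_rot: [3.142, 0.0, 2.002]
force: [-0.0, 0.2, -1.0]
grip_width: 0.0565
time_s: 23.28
ee_pos: [0.5126, 0.0729, 0.0954]
eef_rot: [-3.142, -0.0, 1.996]
force: [-0.5, 2.9, 0.7]
grip_width: 0.0101
wrist pin 542 max 0.0935 med top 0.0918 245
wrist post 877 max 0.1078 med top 0.1058 282
side pin 30 max 0.0923 med top 0.0907 4
side post 44 max 0.1054 med top 0.1045 6
23.375 [-0.9  1.4  0.3] [ 0.43  0.19 -0.13] [-3.142 -0.     1.996] [0.5126 0.073  0.0954]
```

```bash
python3 -m inch '[0,0,0,0,0,0.17,0,0,0,0,0,0,0.17,0,0,0,0,0,0,0.17,0,0,0,0,0,0,0.17,0,0,0,0,0,0,0.17,0,0,0,0,0,0,0.17,0,0,0,0,0,0,0.17,0,0,0,0,0,0,0.17,0,0,0,0,0,0,0.17,0,0,0,0,0,0,0.17,0,0,0,0,0,0,0.17,0,0,0,0,0,0,0.17,0,0,0,0,0,0,0.17,0,0,0,0,0,0,0,0]';python3 pin.py;python3 pin.py
```

```text
time_s: 25.12
ee_pos: [0.5134, 0.0738, 0.0955]
eef_rot: [-3.139, -0.002, -0.216]
force: [6.5, 9.8, -5.8]
grip_width: 0.0097
wrist pin 786 max 0.1065 med top 0.1051 283
wrist post 717 max 0.1079 med top 0.1058 307
side pin 40 max 0.1051 med top 0.1038 6
side post 33 max 0.1052 med top 0.1044 8
25.225 [ 5.6  9.4 -5.5] [ 1.69 -1.07 -0.06] [-3.139e+00 -2.000e-03 -2.140e-01] [0.5134 0.0739 0.0955]
wrist pin 787 max 0.1069 med top 0.105 268
wrist post 721 max 0.1077 med top 0.1059 319
side pin 37 max 0.1045 med top 0.1039 4
side post 39 max 0.106 med top 0.1048 6
25.325 [ 5.2  9.4 -5. ] [ 1.66 -1.03 -0.04] [-3.139e+00 -2.000e-03 -2.140e-01] [0.5133 0.0739 0.0955]
```

```bash
python3 -m inch '[0,0,0,0,0,0.13,0,0,0,0,0,0,0,0,0,0,0,0,0,0,0,0,0,0,0,0,0,0.5,0,0,0,0,0,0,0.5,0,0,-1,0,0,0,0.5,0,0,-3,0,0,0,0.5,0,0,-4,0,0,0,0.5,0,0,-4,0,0,0,0.5,0,0,-2,0,0,0,0.5,0,0,0,0,0,0,0.5]'; python3 pin.py;python3 pin.py; python3 look.py w5.png; python3 fit.py
```

```text
time_s: 26.7
ee_pos: [0.5131, 0.0727, 0.2372]
eef_rot: [-3.14, -0.003, -0.344]
force: [-0.3, 0.7, -1.2]
grip_width: 0.0472
wrist pin 205 max 0.1077 med top 0.1059 88
wrist post 195 max 0.108 med top 0.1062 88
side pin 39 max 0.1051 med top 0.1042 7
side post 40 max 0.1052 med top 0.1041 5
26.8 [-0.2 -0.3  0. ] [-0.1   0.07 -0.05] [ 3.141e+00  1.000e-03 -3.440e-01] [0.5123 0.0727 0.2348]
wrist pin 208 max 0.1076 med top 0.1059 86
wrist post 197 max 0.1082 med top 0.106 84
side pin 39 max 0.1056 med top 0.1047 7
side post 36 max 0.1061 med top 0.1047 5
26.9 [-0.2 -0.4 -0.2] [-0.08  0.1  -0.01] [ 3.141e+00  2.000e-03 -3.440e-01] [0.5122 0.0727 0.2344]
[0.07 0.21 1.57 0.   1.37 0.41] [0.5123 0.0728 0.2345] [ 3.141e+00  2.000e-03 -3.440e-01] [0.54  0.151 0.414]
sleeve 0
handle 529 mean [0.657  0.0091 0.1251] circ 0.6577 0.0078 0.0112 rect [0.6577 0.0079] [0.0212 0.021 ] 63.6
key 529 mean [0.5135 0.0759 0.1251] circ 0.5141 0.0748 0.02 rect [0.5133 0.0752] [0.0396 0.0096] 70.2
pin 38 mean [0.4616 0.1131 0.0775] circ 0.4599 0.1123 0.0045 rect [0.4614 0.1129] [0.0036 0.0089] 23.5
post 116 mean [0.4769 0.1301 0.1054] circ 0.4766 0.1298 0.005 rect [0.4769 0.13  ] [0.0099 0.0092] 65.4
stub 968 mean [ 0.4774 -0.0173  0.0855] circ 0.4771 -0.0185 0.0191 rect [ 0.4768 -0.0182] [0.0375 0.0366] 70.4
oiler 1069 mean [0.5735 0.1432 0.0857] circ 0.5761 0.1426 0.0169 rect [0.5761 0.1426] [0.0323 0.033 ] 15.6
vblock 969 mean [0.6686 0.0985 0.0463] circ 0.6714 0.098 0.0279 rect [0.6717 0.0978] [0.0402 0.0406] 49.4
plate 11917 mean [ 0.6167 -0.0305  0.0658] circ 0.6183 -0.0316 0.0751 rect [ 0.6214 -0.0308] [0.1296 0.1495] 13.2
```

View pics/w5.png

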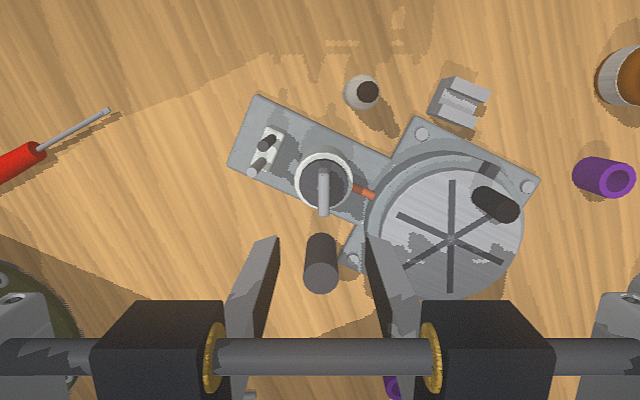

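The pin at (258,165) and the post at (267,143) read level to within 0.3 mm on both cameras. The stub and oiler haven't moved. The handle is at (490,200). Next I go to the handle.

```bash
python3 -m inch '[3.96,0.33,0,0,0,0,0.55,3.96,0.33,0,0,0,0,0.55,3.96,0.33,0,0,0,0,0.55,3.96,0.33,0,0,0,0,0.55,0,0,2,0,0,0.147,0.55,0,0,2,0,0,0.147,0.55,0,0,1,0,0,0.147,0.55,0,0,3,0,0,0,0.55,0,0,3,0,0,0,0.55,0,0,2,0,0,0,0.55,0,0,1,0,0,0,0.55,0,0,0.5,0,0,0,0.55,0,0,0,0,0,0,0.55]';  python3 look.py w6.png; python3 fit.py | grep -E 'handle|plate'
```

```text
time_s: 28.58
ee_pos: [0.6575, 0.007, 0.0909]
eef_rot: [-3.141, -0.0, -0.785]
force: [-0.1, -0.4, -0.2]
grip_width: 0.0517
[-0.05  0.64  1.3   0.    1.2   0.74] [0.6576 0.007  0.0912] [-3.141e+00 -1.000e-03 -7.850e-01] [0.715 0.066 0.271]
handle 1899 mean [0.657  0.011  0.1253] circ 0.6523 0.0168 0.0219 rect [0.6509 0.0145] [0.0218 0.042 ] 46.7
plate 14264 mean [ 0.6229 -0.0257  0.0659] circ 0.6185 -0.032 0.075 rect [ 0.6141 -0.0293] [0.1421 0.1408] 24.9
```

Close on the handle, then turn the first half in two parts.

```bash
python3 -m inch '[0,0,0,0,0,0,0.1,0,0,0,0,0,0,0.1,0,0,0,0,0,0,0.1,0,0,0,0,0,0,0.1,0,0,0,0,0,0,0.1]' 40; python3 -m inch '[1.42,0.19,0,0,0,0,0.1,1.33,0.55,0,0,0,0,0.1,1.14,0.87,0,0,0,0,0.1,0.87,1.14,0,0,0,0,0.1,0.55,1.33,0,0,0,0,0.1,0.19,1.42,0,0,0,0,0.1,0,0,0,0,0,0,0.1]'
```

```text
time_s: 29.25
ee_pos: [0.6574, 0.0069, 0.0906]
eef_rot: [-3.141, -0.0, -0.785]
force: [0.0, -1.0, 1.6]
grip_width: 0.0215
time_s: 30.12
ee_pos: [0.6571, -0.0726, 0.0907]
eef_rot: [3.141, -0.001, -0.787]
force: [2.4, -5.4, 0.6]
grip_width: 0.0216
```

```bash
python3 -m inch '[-0.19,1.42,0,0,0,0,0.1,-0.55,1.33,0,0,0,0,0.1,-0.87,1.14,0,0,0,0,0.1,-1.14,0.87,0,0,0,0,0.1,-1.33,0.55,0,0,0,0,0.1,-1.42,0.19,0,0,0,0,0.1,0,0,0,0,0,0,0.1]';python3 -m inch '[-1.42,-0.19,0,0,0,0,0.1,-1.33,-0.55,0,0,0,0,0.1,-1.14,-0.87,0,0,0,0,0.1,-0.87,-1.14,0,0,0,0,0.1,-0.55,-1.33,0,0,0,0,0.1,-0.19,-1.42,0,0,0,0,0.1,0,0,0,0,0,0,0.1]'
```

```text
time_s: 31.0
ee_pos: [0.5792, -0.0703, 0.0906]
eef_rot: [3.141, 0.001, -0.784]
force: [-2.0, 1.1, 2.4]
grip_width: 0.0215
time_s: 31.88
ee_pos: [0.5811, 0.0071, 0.0906]
eef_rot: [-3.14, -0.003, -0.784]
force: [9.7, -8.1, -1.9]
grip_width: 0.0214
```

```bash
python3 -m inch '[0.19,-1.42,0,0,0,0,0.1,0.55,-1.33,0,0,0,0,0.1,0.87,-1.14,0,0,0,0,0.1,1.14,-0.87,0,0,0,0,0.1,1.33,-0.55,0,0,0,0,0.1,1.42,-0.19,0,0,0,0,0.1,0,0,0,0,0,0,0.1,0,0,0,0,0,0,0.1]'
```

```text
time_s: 32.88
ee_pos: [0.6573, 0.0071, 0.0906]
eef_rot: [3.141, -0.0, -0.785]
force: [-1.1, -3.3, 4.3]
grip_width: 0.021
```

Back at the index. I'll release, rise, and verify.

```bash
python3 -m inch '[0,0,0,0,0,0,0.55,0,0,0,0,0,0,0.55,0,0,0,0,0,0,0.55,0,0,-1,0,0,0,0.55,0,0,-3,0,0,0,0.55,0,0,-4,0,0,0,0.55,0,-1.5,-5,0,0,0,0.55,-4,1.5,-5,0,0,0,0.55,-5,1.5,-3,0,0,0,0.55,-4,0,0,0,0,0,0.55,0,0,0,0,0,0,0.55]';  python3 look.py w7.png index handle; python3 fit.py; python3 pin.py
python3 - <<'E'
from h import *
c=cam('side'); save(c,'side3.png',(220,130,420,400),2)
P=np.vstack([cloud(c).reshape(-1,3),cloud(cam('scene')).reshape(-1,3)]);P=P[~np.isnan(P).any(1)]
for n,x,y,z in(('sleeve',.417,-.417,.049),('bush',.508,-.384,.037)):
    q=P[(np.hypot(P[:,0]-x,P[:,1]-y)<.035)&(P[:,2]>z)&(P[:,2]<.07)]; print(n,len(q),q.mean(0).round(4),cv2.minEnclosingCircle(q[:,:2].astype(np.float32)))
E
```

```text
time_s: 34.25
ee_pos: [0.5554, 0.0888, 0.2999]
eef_rot: [-3.14, -0.001, -0.783]
force: [0.0, -0.4, -0.9]
grip_width: 0.052
[ 0.09  0.28  1.33 -0.    1.53  0.88] [0.5563 0.0879 0.2992] [-3.14e+00 -1.00e-03 -7.84e-01] [0.612 0.148 0.48 ]
index 0.6 434 130 cloud [0.679 0.031 0.066] atz [0.6794 0.0299 0.065 ]
handle 0.95 444 163 cloud [0.655 0.015 0.125] atz [0.6571 0.0079 0.108 ]
sleeve 0
handle 368 mean [0.6565 0.0095 0.1253] circ 0.6567 0.0087 0.0109 rect [0.6566 0.0088] [0.0211 0.0206] 87.5
key 338 mean [0.5141 0.0755 0.125 ] circ 0.5137 0.0742 0.0203 rect [0.5133 0.0743] [0.0403 0.0098] 70.4
pin 39 mean [0.4617 0.1123 0.0769] circ 0.4585 0.1115 0.0049 rect [0.4606 0.1123] [0.0049 0.0097] 21.5
post 78 mean [0.477  0.1299 0.1054] circ 0.4762 0.1296 0.0054 rect [0.4764 0.13  ] [0.0102 0.0093] 0.2
stub 685 mean [ 0.4777 -0.018   0.0856] circ 0.4768 -0.019 0.0191 rect [ 0.4775 -0.0187] [0.0364 0.0363] 46.8
oiler 698 mean [0.5791 0.1426 0.0849] circ 0.5766 0.1421 0.0168 rect [0.5768 0.142 ] [0.0326 0.0328] 14.4
vblock 667 mean [0.6688 0.0977 0.0466] circ 0.6717 0.0978 0.0281 rect [0.6716 0.0975] [0.04   0.0403] 49.3
plate 9745 mean [ 0.6161 -0.0325  0.0658] circ 0.6191 -0.0314 0.0751 rect [ 0.6179 -0.0317] [0.1402 0.1494] 7.5
wrist pin 174 max 0.1077 med top 0.1058 53
wrist post 174 max 0.1075 med top 0.1058 62
side pin 40 max 0.1054 med top 0.105 6
side post 36 max 0.1052 med top 0.1047 6
34.5 [ 0.9  0.4 -0.6] [-0.03  0.17  0.03] [ 3.141  0.    -0.786] [0.5572 0.0867 0.2976]
sleeve 330 [ 0.4175 -0.4204  0.051 ] ((0.41754454374313354, -0.41973406076431274), 0.021252239122986794)
bush 231 [ 0.5064 -0.3829  0.0399] ((0.5061884522438049, -0.38281816244125366), 0.015247353352606297)
```

View pics/w7.png

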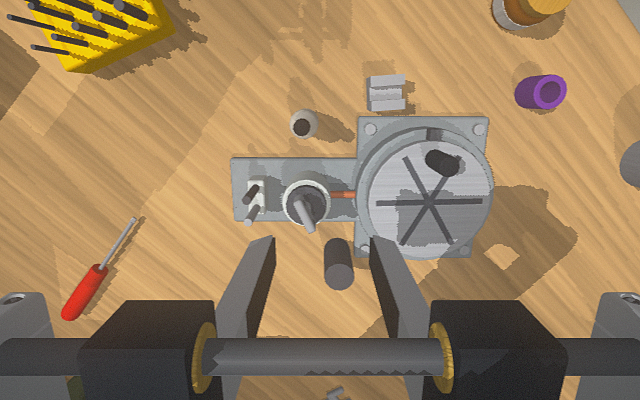

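View pics/side3.png

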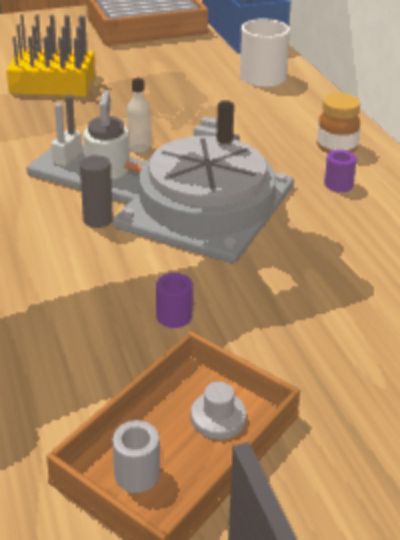

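The pictures show the handle beside the index block, at (443,163) and (434,133). The pin is level with the post, the sleeve stands upright in the tray, and nothing around the machine has moved. I'm handing in.

```bash
python3 -c "
from station import ctrl
print(ctrl.hand_in())"
```

```text
the job is handed in; nothing more can be done
None
```

All three parts of the job are done, in the order asked, and the job was handed in at about 34.6 s of the 72 s allowed. No verdict came back.

- **Sleeve:** it stands upright in the free half of the tray, about 95 mm from the bush. The bush did not move beyond the 2–3 mm measuring noise.
- **Key:** I wound it clockwise about 4.97 rad in two grips. The pin top then read level with the post: both 105.8 mm in the wrist camera, and 105.0 against 104.7 mm in the side camera.
- **Plate:** I turned it clockwise one full turn by the handle and let go. The handle's bearing from the plate's axis last measured 46.8°, against about 45–45.5° at the start. That could leave the turn about 0.03 rad short, but it is close to the measuring noise, so I did not correct it.
- **Surroundings:** the oiler, stub and V-block were all within about 1 mm of where they first measured.
- **Forces:** the highest side force in any reading was about 26 N, on the first grip of the key, where the jaws were about 1–2 mm off centre. I re-centred, and later readings stayed below about 17 N.

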